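Offer a frame up to the wet painting

TASK

First make room: slide the steel rinsing pot along the bench, without lifting it, from beside the wet painting onto its round rubber mat. Then take the oblong picture frame, lift it over the rack of paint bottles and hold it level 1 to 2 cm above the painting, centred on it and lined up long side to long side, so we can judge how it looks. The paint is wet, so touch the painting with nothing and do not shift it; leave the bottles and the square frame as they are, and finish while still holding the frame there.

Things in the scene. Friction and masses are not known exactly. Their poses are not given: they have to be found in the camera images.
- painting: the wet painting: a small landscape on an oblong wooden panel lying face up on the bench, 100 mm along its x, 130 mm along its y, 18 mm thick, loose, about 0.3 kg; origin at the centre of its underside, z up
- painting_top (a point): centre of the painted top face of the panel, 18 mm above the bench; same axes as the painting
- pot: the rinsing pot: open straight-sided stainless pot, 62 mm outside diameter, 60 mm high, 3 mm wall, empty, about 0.3 kg (tips if pushed near its rim), at first 4 to 8 mm from the painting's short edge on the robot's left (the painting's +y end), where it is in the way of the frame; origin at the centre of its underside
- mat: the pot's round black rubber mat, 90 mm across, lying flat on the bench on the robot's left, so thin (under 2 mm, no step to the pot) that the pot slides straight onto it; origin at its centre
- frame_oblong: the frame to offer up: oblong wooden picture frame lying face up on the bench on the robot's right, outside 134 mm along x, 164 mm along y, 18 mm high, about 0.13 kg; rails 25 mm wide, their centre lines 54.5 mm (x) and 69.5 mm (y) from the centre; below, the inner 9.5 mm of each rail is cut away to 8 mm above the underside; origin at the centre of its underside, z up
- frame_square: another frame of the same moulding, but square: outside 100 by 100 mm, 18 mm high, opening 50 mm; also on the robot's right, either nearer or farther than the oblong one; not to be disturbed; origin at the centre of its underside
- rack: open wooden rack fixed on the bench between the frames and the painting, 270 mm along its x, 75 mm along its y, 45 mm high, with three pockets in a row along x, each holding a paint bottle; the bottle tops stand 136 mm above the bench; origin at the centre of its underside
- bottle_a: white paint bottle, 56 mm across, 130 mm high, loose in the rack's pocket nearest the robot; origin at the centre of its underside
- bottle_b: the same kind of bottle in the middle pocket
- bottle_c: the same kind of bottle in the pocket farthest from the robot
There are look-alikes about, which are no part of the job. Of the things that look like the pot, the smaller one is meant.

How it is judged:
By the outcome, as a careful person would: the job done as asked, in the order asked, and still so for the second after the job is handed in, while the arm keeps its last pose, push and grip.
It also fails if it takes over 67 s, if anything falls off the work surface, if the arm or the gripper's body presses on something with over 40 N, if the wrist force passes 120 N, or if a joint passes its speed limit or range.

ROBOT

A 6-joint arm with a two-finger parallel gripper is mounted at the origin on the work surface. World frame = base frame: x ahead of the robot, y to its left, z up, the work surface at z = 0. Lengths are in m, angles in rad, forces in N, time in s.
With the tool pointing down it reaches from about 0.375 to 0.9 m from the base axis. Payload 3.1 kg.
Tool frame: the origin (TCP) lies at the very end of the fingers, on their centre line; the grasp point (between the pads) lies 19 mm behind it (bot.grasp_offset is the distance from the TCP to the grasp point, in m); z points along the fingers, y is the line along which they close (so a half turn about z gives the same grasp; the last joint's range is limited). The gripper opens to 85 mm and grips with 20 to 120 N. Pads are 22 mm wide; open, the fingers measure 114 mm over their backs; the gripper's body (76 mm by 85 mm) begins 54 mm behind the grasp point. The pads swing forward as they close: fully open they stand 13 mm farther back than shut.
Start: joints at [-1.504, 0.527, 1.433, -0, 1.181, -0.178], TCP at [0.152, -0.606, 0.231] pointing down, gripper open.
Joint ranges: [-3.08, 3.08], [-0.75, 2.2], [0.22, 2.44], [-1.43, 4.57], [0, 2.65], [-2.85, 2.85]. Speed limits (rad/s): [2.79, 2.79, 3.14, 3.14, 3.14, 3.14].

INTERFACE

Orientations are given as a unit quaternion [x, y, z, w].
In Python, from rig import bot gives the robot as it stands.
- The arm moves only by the shell command python3 -m inch 'ROWS' [FORCE]. ROWS is JSON, a list of rows, each a list of 3 entries, a list of its own where there are three numbers: the opening, from -1 (shut) to 1 (fully open), then the shift along the tool's x, y, z in cm, then the turn, a rotation vector about the tool's x, y, z in rad. In form: [[jaw, [dx, dy, dz], [rx, ry, rz]], ...]. A call has 1 to 20 rows; each row shifts and turns the commanded pose from where the row before left it, along the tool's axes as they then stand; what a row does not reach is not made up. A row lasts 1/8 s, in which the tool goes at most 62.5 mm and 10.7 degrees, less where a joint would pass 70% of its speed; a pose out of reach is approached as far as the arm can. A call is refused whole if a number of a shift passes 6.25 or a number of a turn 0.188, either way. A call with a gripper value outside its range is refused whole. The fingers move at their own pace and stop on an object; FORCE is the grip in N (left out, the last holds). Time passes only in rows, so rows that do not move let the fingers close. It gives the time, the measured TCP pose, the force, the opening and the grip force at its end, in the units of the state.
- bot.state(): the state, without advancing time (a new reading comes with each control period).
- bot.camera(name): name is "scene" or "side" or "wrist"; returns the picture (480x640x3 uint8, red, green, blue); there is no depth.
- bot.calibration(name): a dict with "mtx" (3x3 intrinsics, pixels), "position" and "orientation" of the camera in the world. Camera axes: x right, y down, z forward; pixel columns grow to the right and rows downward; lengths in m; the calibration is good to about 2 mm. A picture is of the moment at which its call begins: read the wrist's pose just before it. calibration takes no time and is no camera call; for the wrist camera it gives the pose at the moment of the call.
- bot.job_done(): hands the job in; it is judged then, once.
The state is a dict: "t": time; "joint_pos": joint angles; "qvel": joint speeds; "effort": joint torques, N m; "tcp_pos": TCP position; "ee_rot": TCP orientation; "force": force on the tool from outside, world axes, zero at the start; "ft_torque": the same for the moment, N m; "gripper_width": finger opening in m; "finger_force": force on a finger pad.
Only numpy, scipy, OpenCV 4.12 (cv2) and the standard library are available. Lean on these libraries where they do the work, as an engineer would, in place of code of your own. Each camera call takes 0.05 s, during which the arm holds its last target. There are 200 camera calls.

## Working session

There is one attempt and no reset: what is moved stays moved. The work goes in short steps, Python scripts to look and compute and a shell command to move; the robot and the scene stay as the last step left them, time stands still between calls to the robot, and variables do not carry over. Pictures are saved under pics/ and viewed, at most 10 in all, crops included, and the job is handed in when it is done.

```bash
mkdir -p pics; ls; cat > h.py <<'E'
import numpy as np,cv2
from scipy.spatial.transform import Rotation as R
from rig import bot
def ray(cal,uv,z):
    uv=np.atleast_2d(np.array(uv,float)); d=np.c_[uv,np.ones(len(uv))]@np.linalg.inv(cal["mtx"]).T
    d=R.from_quat(cal["orientation"]).apply(d); p=np.array(cal["position"])
    return p+d*((z-p[2])/d[:,2])[:,None]
def proj(cal,P):
    q=R.from_quat(cal["orientation"]).inv().apply(np.atleast_2d(P)-np.array(cal["position"]))@np.array(cal["mtx"]).T
    return q[:,:2]/q[:,2:]
def snap(n,f):
    c=bot.calibration(n); im=bot.camera(n)[:,:,::-1].copy(); cv2.imwrite(f"pics/{f}.png",im); return c,im
E
python3 - <<'E'
from h import *
for n in("scene","side","wrist"):
    c,im=snap(n,n+"0"); print(n,c)
print(bot.state())
E
```

```text
pics
scene {'mtx': array([[505.77160625,   0.        , 326.6616952 ],
       [  0.        , 505.77160625, 246.55244205],
       [  0.        ,   0.        ,   1.        ]]), 'position': array([1.09456703, 0.26351373, 0.99003942]), 'orientation': array([ 0.55507334,  0.78180495, -0.22842841, -0.16880483])}
side {'mtx': array([[495.84135977,   0.        , 323.03910693],
       [  0.        , 495.84135977, 233.84857101],
       [  0.        ,   0.        ,   1.        ]]), 'position': array([0.1609009 , 0.58249299, 0.82799978]), 'orientation': array([-0.25994107,  0.90894287, -0.31132488,  0.09659357])}
wrist {'mtx': array([[336.86953614,   0.        , 327.6307631 ],
       [  0.        , 336.86953614, 238.28374264],
       [  0.        ,   0.        ,   1.        ]]), 'position': array([ 0.21876833, -0.58704741,  0.37248888]), 'orientation': array([ 0.78064441, -0.60902656, -0.08695246,  0.1100919 ])}
{'t': 0.15, 'joint_pos': array([-1.50447883e+00,  5.28294654e-01,  1.43365257e+00,  4.74503226e-06,
        1.18139788e+00, -1.78515153e-01]), 'qvel': array([ 0.00272384, -0.00207891, -0.00267905, -0.00106686,  0.00135089,
       -0.00069836]), 'effort': array([ 5.71413166e-04, -4.42743123e+01, -1.78276187e+01, -2.34846548e-04,
        5.60742905e-03, -2.98939668e-06]), 'tcp_pos': array([ 0.15147837, -0.60577568,  0.23051841]), 'ee_rot': array([ 9.92516203e-01,  1.22109861e-01,  5.13199228e-05, -8.74720772e-04]), 'force': array([-0.82560287, -0.27147545, -0.59260238]), 'ft_torque': array([-0.01091677,  0.0208621 ,  0.04223009]), 'finger_force': 0.0, 'gripper_width': 0.08533482727309934}
```

View pics/scene0.png

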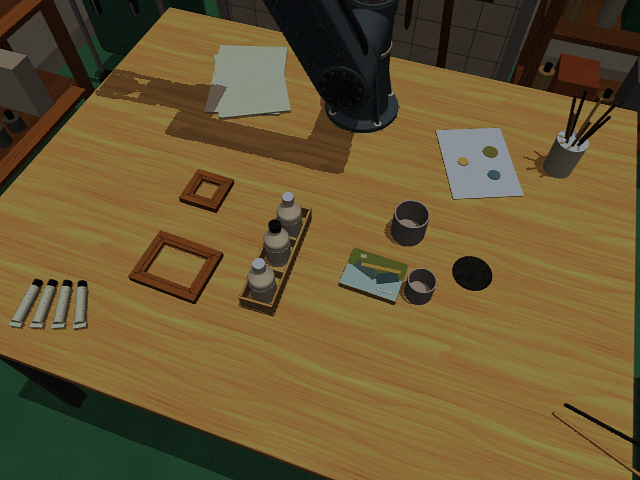

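View pics/side0.png

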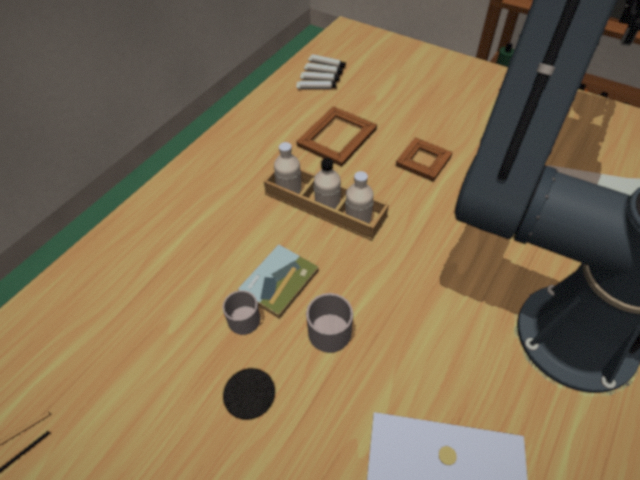

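The scene view shows the small pot at (420,287) next to the painting (374,275), with the mat at (472,273). The oblong frame is at (176,266) and the rack of bottles at about (277,255).

Candidates:
- **Pot:** small pot (420,287), large pot (410,222) and brush cup (565,155). I choose the small one.
- **Frame:** oblong (176,266) and square (208,190). I choose the oblong one.
- **Painting:** panel (374,275), palette sheet (478,160) and paper (250,80). I choose the panel.

```bash
python3 - <<'E'
from h import *
out=[]
for n,boxes in {"scene":dict(mat=(445,250,500,296),frame=(122,225,230,305),sq=(172,163,240,215),paint=(332,243,412,306)),
  "side":dict(mat=(215,360,285,425),frame=(292,102,382,168),sq=(392,133,456,183),paint=(230,243,322,318))}.items():
    im=cv2.imread(f"pics/{n}0.png"); c=bot.calibration(n); hsv=cv2.cvtColor(im,cv2.COLOR_BGR2HSV)
    for k,(a,b,e,d) in boxes.items():
        sub=hsv[b:d,a:e].astype(int); S,V,H=sub[...,1],sub[...,2],sub[...,0]
        m=(V<70) if k=="mat" else ((V<125) if k!="paint" else ((S<110)|(H>22)))
        m=m.astype(np.uint8)*255
        if k=="paint": m=cv2.morphologyEx(m,cv2.MORPH_OPEN,np.ones((3,3)))
        cs,_=cv2.findContours(m,cv2.RETR_EXTERNAL,cv2.CHAIN_APPROX_NONE); cc=max(cs,key=cv2.contourArea)
        uv=cc[:,0]+[a,b]; z=0.001 if k=="mat" else .018
        P=ray(c,uv,z)[:,:2]*1000
        r=cv2.minAreaRect(P.astype(np.float32)); print(n,k,np.round(r[0],1),np.round(r[1],1),round(r[2],1))
        cv2.drawContours(im,[uv[:,None]],-1,(0,0,255),1)
    out.append(cv2.resize(im[215:315,110:510] if n=="scene" else im[225:430,200:400],None,fx=2 if n=="scene" else 1.9,fy=2 if n=="scene" else 1.9,interpolation=2))
h=np.zeros((600,800,3),np.uint8); h[:200,:800]=out[0]; h[205:205+out[1].shape[0],:out[1].shape[1]]=out[1]
cv2.imwrite("pics/c1.png",h)
E
```

```text
scene mat [441.8 395.3] [89.9 87.7] 9.0
scene frame [ 653.5 -233.4] [172.6 141.4] 87.9
scene sq [ 435.8 -267. ] [109. 112.] 89.2
scene paint [526.  188.2] [129.8  99.7] 88.5
side mat [440.2 396.5] [85.3 84.3] 31.9
side frame [ 643.1 -212.6] [198.8 139. ] 87.7
side sq [ 426.1 -257.2] [106.5 101.8] 88.7
side paint [528.5 213. ] [187.9 107.5] 87.0
```

View pics/c1.png

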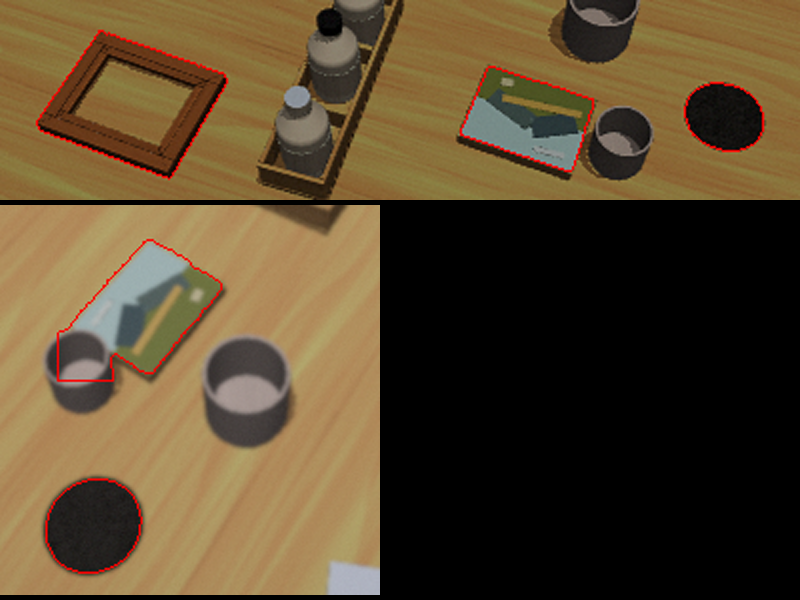

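The crop confirms the contours of the small pot's neighbour (painting), the mat and the oblong frame. The small pot is the one touching close to the painting's end, at scene (421,280). Next I measure both pots and the bottles.

```bash
python3 - <<'E'
from h import *
from scipy.optimize import least_squares
o={}
for n,bx in {"scene":dict(s=(404,262,440,308),b=(386,196,433,250)),"side":dict(s=(220,285,263,335),b=(300,290,358,353))}.items():
    im=cv2.imread(f"pics/{n}0.png"); c=bot.calibration(n); hsv=cv2.cvtColor(im,cv2.COLOR_BGR2HSV)
    for k,(a,b,e,d) in bx.items():
        m=((hsv[b:d,a:e,1]<75)).astype(np.uint8)*255
        m=cv2.morphologyEx(m,cv2.MORPH_OPEN,np.ones((3,3)))
        cs,_=cv2.findContours(m,cv2.RETR_EXTERNAL,cv2.CHAIN_APPROX_NONE); uv=max(cs,key=cv2.contourArea)[:,0]+[a,b]
        print(n,k,uv.min(0),uv.max(0))
        o[n,k]=uv; cv2.drawContours(im,[uv[:,None]],-1,(0,0,255),1)
    for k in "sb":
      for h in ([.06] if k=="s" else [.07,.08,.09]):
        uv=o[n,k]; top=uv[uv[:,1]<uv[:,1].min()+(9 if k=="s" else 11)]
        P=ray(c,top,h)[:,:2]*1000
        if k=="s": r=least_squares(lambda q:np.hypot(*(P-q).T)-31,P.mean(0),loss="soft_l1"); print(n,k,np.round(r.x,1),r.cost/len(P))
        else: r=least_squares(lambda q:np.hypot(*(P-q[:2]).T)-q[2],[*P.mean(0),40],loss="soft_l1"); print(n,k,h,np.round(r.x,1),r.cost/len(P))
    cv2.imwrite(f"pics/d_{n}.png",im)
# expected pot ellipse check
a=cv2.imread("pics/d_scene.png")[190:310,380:500];b=cv2.imread("pics/d_side.png")[275:360,210:370]
a=cv2.resize(a,(400,400));b=cv2.resize(b,(400,212)); h=np.zeros((400,800,3),np.uint8);h[:,:400]=a;h[:212,400:]=b
cv2.imwrite("pics/c2.png",h)
E
```

```text
scene s [405 268] [436 304]
scene b [392 200] [429 245]
scene s [534.8 292.2] 0.24236140240731252
scene b 0.07 [377.1 229.8  38.4] 0.20465106397432453
scene b 0.08 [384.9 230.2  38. ] 0.2008343975404363
scene b 0.09 [392.7 230.5  37.6] 0.19704057390605825
side s [223 285] [262 333]
side b [306 293] [352 351]
side s [525.3 274.6] 1.2926466768094422
side b 0.07 [384.1 227.9  40.3] 0.1479168163346079
side b 0.08 [381.2 232.6  39.8] 0.14445662587078645
side b 0.09 [378.2 237.3  39.2] 0.1410257863458025
```

View pics/c2.png

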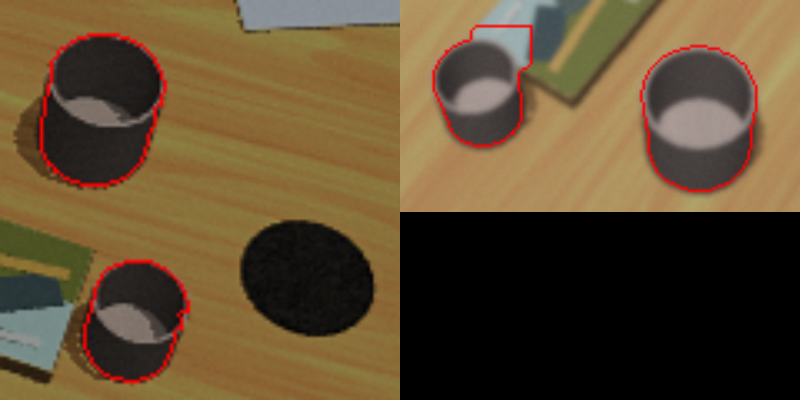

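The small pot's rim is at scene (421,280), which puts it at about (0.535, 0.291). The large pot stands clear at (0.383, 0.231). I'll turn the tool so the jaws close along x, then go and look at the frame with the wrist camera.

```bash
cat >> h.py <<'E'
def need(pos,yaw,lvl=True):
    "tool-frame shift (cm) before turning, then turn rotvec; yaw = deg of tool x in world, tool down"
    s=bot.state(); A=R.from_quat(s["ee_rot"]); B=R.from_euler("z",yaw,degrees=True)*R.from_euler("x",180,degrees=True)
    print("t%.2f tcp"%s["t"],np.round(s["tcp_pos"]*1000,1),"yaw %.2f"%np.degrees(np.arctan2(*A.as_matrix()[[1,0],0])),"F",np.round(s["force"],1),"w %.1f ff %.0f"%(s["gripper_width"]*1e3,s["finger_force"]),
     "\n shift cm",np.round(A.inv().apply(np.array(pos)-s["tcp_pos"])*100,2),"turn",np.round((A.inv()*B).as_rotvec(),4))
E
python3 -m inch '[[1,[0,0,-1],[0,0,-0.162]],[1,[0,0,-1],[0,0,-0.162]],[1,[0,0,-1],[0,0,-0.162]],[1,[0,0,-1],[0,0,-0.162]],[1,[0,0,-1],[0,0,-0.162]],[1,[0,0,-1],[0,0,-0.162]],[1,[0,0,-1],[0,0,-0.162]],[1,[0,0,0],[0,0,-0.162]],[1,[0,0,0],[0,0,0]]]'
python3 -c "
from h import *
need([.66,-.30,.30],88.3)"
```

```text
t: 1.27
tcp_pos: [0.1515, -0.6061, 0.301]
ee_rot: [0.718, 0.696, 0.0, -0.0]
force: [-0.8, 0.2, -1.0]
gripper_width: 0.0855
finger_force: 0.0
t1.27 tcp [ 151.5 -606.1  301. ] yaw 88.18 F [-0.8  0.2 -1. ] w 85.5 ff 0 
 shift cm [32.21 49.85  0.12] turn [-0.0001 -0.0006 -0.0022]
```

```bash
python3 -m inch '[[1,[3.2,5,0],[0,0,0]],[1,[3.2,5,0],[0,0,0]],[1,[3.2,5,0],[0,0,0]],[1,[3.2,5,0],[0,0,0]],[1,[3.2,5,0],[0,0,0]],[1,[3.2,5,0],[0,0,0]],[1,[3.2,5,0],[0,0,0]],[1,[3.2,5,0],[0,0,0]],[1,[3.2,5,0],[0,0,0]],[1,[3.2,5,0],[0,0,0]],[1,[0,0,0],[0,0,0]],[1,[0,0,0],[0,0,0]]]'
python3 - <<'E'
from h import *
c,im=snap("wrist","w1")
hsv=cv2.cvtColor(im,cv2.COLOR_BGR2HSV)
print(np.round(proj(c,[[.653,-.233,.018]])),c["position"])
need([.535,.291,.15],88.3)
E
```

```text
t: 2.78
tcp_pos: [0.6605, -0.3012, 0.3004]
ee_rot: [0.718, 0.696, -0.001, -0.001]
force: [0.1, -0.2, -0.8]
gripper_width: 0.0851
finger_force: 0.0
[[321. 144.]] [ 0.66148103 -0.22869343  0.44245571]
t2.83 tcp [ 659.9 -301.9  300.7] yaw 88.17 F [-0.3 -0.6 -0.5] w 85.4 ff 0 
 shift cm [ 58.86 -14.36  15.11] turn [-0.0016 -0.0002 -0.0022]
```

View pics/w1.png

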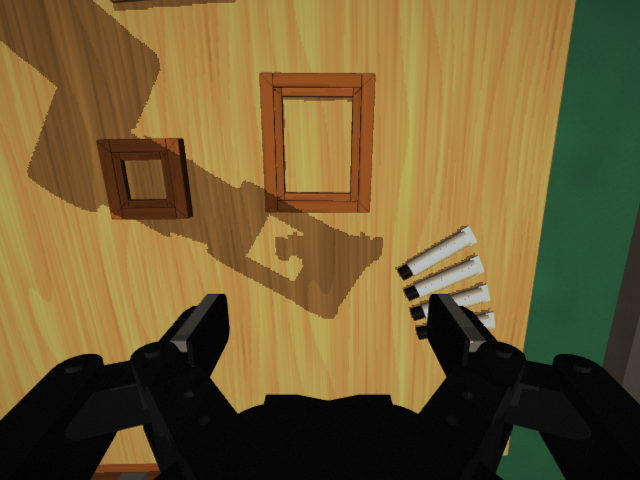

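The wrist view shows the oblong frame with corners at (260,73), (375,73), (370,212) and (266,212), and the square frame at (144,178). I'll measure the oblong one from this view and move above the pot.

```bash
python3 - <<'E'
from h import *
# camera pose at TCP (.6599,-.3019,.3007): use printed pose
im=cv2.imread("pics/w1.png"); c=bot.calibration("wrist")
hsv=cv2.cvtColor(im,cv2.COLOR_BGR2HSV).astype(int)
b=(250,62,385,222); s=hsv[b[1]:b[3],b[0]:b[2]]
print(s[10,40:45],s[18,60],s[80,18],s[100,70])
m=((s[...,0]<14)&(s[...,2]>60)).astype(np.uint8)*255
m=cv2.morphologyEx(m,cv2.MORPH_CLOSE,np.ones((3,3)));m=cv2.morphologyEx(m,cv2.MORPH_OPEN,np.ones((3,3)))
cs,h=cv2.findContours(m,cv2.RETR_CCOMP,cv2.CHAIN_APPROX_NONE)
for q in sorted(cs,key=cv2.contourArea)[-3:]:
    P=ray(c,q[:,0]+[b[0],b[1]],.018)[:,:2]*1000; r=cv2.minAreaRect(P.astype(np.float32)); print(len(q),np.round(r[0],1),np.round(r[1],1),round(r[2],2))
E
python3 -m inch '[[1,[5.9,-1.45,0],[0,0,0]],[1,[5.9,-1.45,0],[0,0,0]],[1,[5.9,-1.45,0],[0,0,0]],[1,[5.9,-1.45,0],[0,0,0]],[1,[5.9,-1.45,0],[0,0,0]],[1,[5.9,-1.45,0],[0,0,0]],[1,[5.9,-1.45,0],[0,0,0]],[1,[5.9,-1.45,0],[0,0,0]],[1,[5.9,-1.45,2],[0,0,0]],[1,[5.9,-1.45,4],[0,0,0]],[1,[0,0,4],[0,0,0]],[1,[0,0,4],[0,0,0]],[1,[0,0,0],[0,0,0]]]'
python3 - <<'E'
from h import *
c,im=snap("wrist","w2")
need([.535,.291,.008],88.3)
print(proj(c,[[.535,.291,.06],[.535,.322,.06],[.526,.188,.018],[.441,.396,0]]))
E
```

```text
[[ 19 156 167]
 [ 19 154 169]
 [ 19 154 169]
 [ 19 154 169]
 [ 19 156 168]] [ 12 197 149] [ 12 199 150] [ 20 151 183]
329 [ 647.6 -235.3] [115.   86.2] 87.98
491 [ 647.6 -235.2] [161.8 133. ] 88.02
t: 4.45
tcp_pos: [0.5334, 0.2807, 0.1648]
ee_rot: [0.719, 0.695, -0.004, -0.002]
force: [-0.5, 0.0, 0.4]
gripper_width: 0.0857
finger_force: 0.0
t4.50 tcp [535.4 281.4 167. ] yaw 88.14 F [0.3 0.7 0.3] w 85.4 ff 0 
 shift cm [ 0.98 -0.03 15.9 ] turn [-0.0024  0.001  -0.0028]
[[331.96888022 225.85373153]
 [330.76472755 184.61890191]
 [325.38363624 319.30105599]
 [216.44842711  90.72628254]]
```

View pics/w2.png

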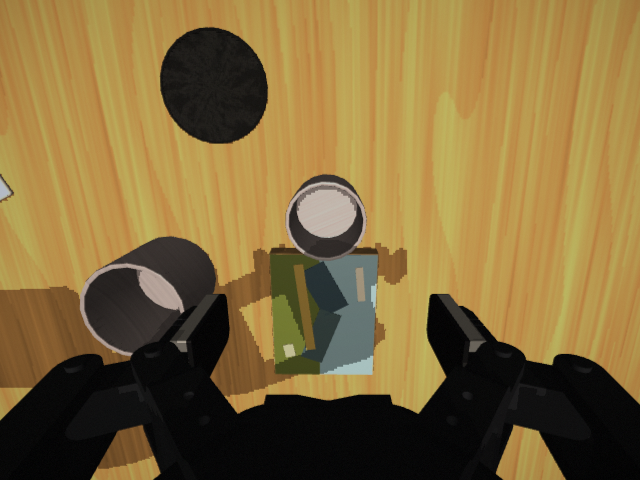

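The wrist view shows the pot rim centred at (326,220), the painting at (325,314) and the mat at (214,85). They match the predicted pixels to within a few millimetres, and I take pot x as about 0.532. I'll descend, grip lightly and check.

```bash
python3 -m inch '[[1,[0.5,-0.15,1],[0,0,-0.003]],[1,[0.5,-0.15,2],[-0.002,0,0]],[1,[0,0,3],[0,0,0]],[1,[0,0,3],[0,0,0]],[1,[0,0,3],[0,0,0]],[1,[0,0,2],[0,0,0]],[1,[0,0,1.5],[0,0,0]],[1,[0,0,0.5],[0,0,0]],[1,[0,0,0],[0,0,0]],[0.3,[0,0,0],[0,0,0]],[0.3,[0,0,0],[0,0,0]],[0.3,[0,0,0],[0,0,0]],[0.3,[0,0,0],[0,0,0]],[0.3,[0,0,0],[0,0,0]]]' 20
python3 - <<'E'
from h import *
snap("scene","s3"); need([.441,.396,.008],88.3)
im=cv2.imread("pics/s3.png")[200:320,330:530]; cv2.imwrite("pics/s3c.png",cv2.resize(im,None,fx=3,fy=3))
E
```

```text
t: 6.25
tcp_pos: [0.5336, 0.2931, 0.0084]
ee_rot: [0.717, 0.698, 0.001, 0.001]
force: [-1.0, -0.5, 6.3]
gripper_width: 0.0613
finger_force: 22.6
t6.30 tcp [533.6 293.1   8.3] yaw 88.46 F [-0.5  0.   5.2] w 60.9 ff 23 
 shift cm [ 1.003e+01 -9.530e+00  1.000e-02] turn [ 0.0029 -0.0004  0.0027]
```

View pics/s3c.png

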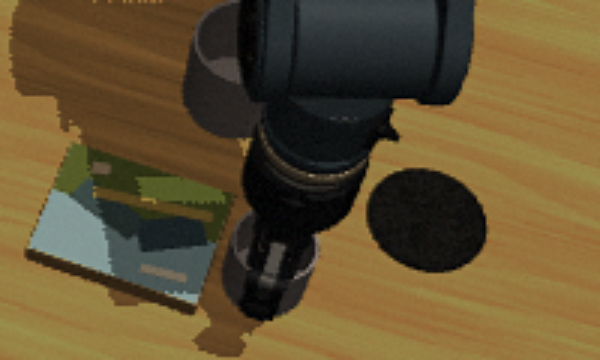

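The grip holds at 61 mm with light force, and the scene crop shows the fingers either side of the small pot. Now I slide it to the mat.

```bash
python3 -m inch '[[0.3,[0.7,0,0],[0,0,0]],[0.3,[0.9,-0.5,0],[0,0,0]],[0.3,[1,-1,0],[0,0,0]],[0.3,[1,-1,0],[0,0,0]],[0.3,[1,-1,0],[0,0,0]],[0.3,[1,-1,0],[0,0,0]],[0.3,[1,-1,0],[0,0,0]],[0.3,[1,-1,0],[0,0,0]],[0.3,[1,-1,0],[0,0,0]],[0.3,[0.7,-1,0],[0,0,0]],[0.3,[0.5,-0.7,0],[0,0,0]],[0.3,[0.3,-0.3,0],[0,0,0]],[0.3,[0,0,0],[0,0,0]],[0.3,[0,0,0],[0,0,0]]]'
python3 -c "
from h import *
need([.441,.397,.008],88.3)"
```

```text
t: 8.05
tcp_pos: [0.442, 0.3977, 0.0084]
ee_rot: [0.716, 0.698, 0.003, 0.001]
force: [2.7, -0.5, 7.4]
gripper_width: 0.0611
finger_force: 23.0
t8.05 tcp [442.  397.7   8.4] yaw 88.48 F [ 2.7 -0.5  7.4] w 61.1 ff 23 
 shift cm [-0.08 -0.09  0.04] turn [ 0.0051 -0.0022  0.0032]
```

```bash
python3 -m inch '[[0.7,[0,0,0],[0,0,0]],[1,[0,0,0],[0,0,0]],[1,[0,0,0],[0,0,0]],[1,[0,0,0],[0,0,0]],[1,[0,0,-1],[0,0,0]],[1,[0,0,-2],[0,0,0]],[1,[0,0,-4],[0,0,0]],[1,[0,0,-5],[0,0,0]],[1,[0,0,-5],[0,0,0]],[1,[0,0,-5],[0,0,0]],[1,[0,0,-5],[0,0,0]],[1,[-2,0,-2],[0,0,0]],[1,[-4,0,0],[0,0,0]],[1,[0,0,0],[0,0,0]]]'
python3 - <<'E'
from h import *
from scipy.optimize import least_squares
c,im=snap("side","i4")
for k,(a,b,e,d) in {"pot":(200,300,300,440),"paint":(230,240,325,318)}.items():
    h=cv2.cvtColor(im,cv2.COLOR_BGR2HSV)[b:d,a:e].astype(int)
    m=(((h[...,1]<110)|(h[...,0]>22))&(h[...,2]>45)).astype(np.uint8)*255
    m=cv2.morphologyEx(m,cv2.MORPH_OPEN,np.ones((3,3)))
    cs,_=cv2.findContours(m,cv2.RETR_EXTERNAL,cv2.CHAIN_APPROX_NONE); uv=max(cs,key=cv2.contourArea)[:,0]+[a,b]
    print(k,uv.min(0),uv.max(0))
    if k=="paint": r=cv2.minAreaRect((ray(c,uv,.018)[:,:2]*1000).astype(np.float32)); print([np.round(x,1) for x in r])
cv2.imwrite("pics/i4c.png",cv2.resize(im[230:450,180:400],None,fx=2.5,fy=2.5))
need([.649,-.238,.30],88.0)
E
```

```text
t: 9.8
tcp_pos: [0.4382, 0.3346, 0.2992]
ee_rot: [0.717, 0.697, 0.001, 0.001]
force: [0.9, 0.7, -0.1]
gripper_width: 0.0857
finger_force: 0.0
pot [223 360] [265 410]
paint [237 255] [316 313]
[array([527.1, 189.3]), array([135.1, 109.2]), np.float64(88.3)]
t9.85 tcp [438.6 335.8 298.9] yaw 88.35 F [-0.7  0.6 -0.7] w 85.6 ff 0 
 shift cm [-56.75  22.68  -0.1 ] turn [ 0.0036 -0.0013  0.0061]
```

View pics/i4c.png

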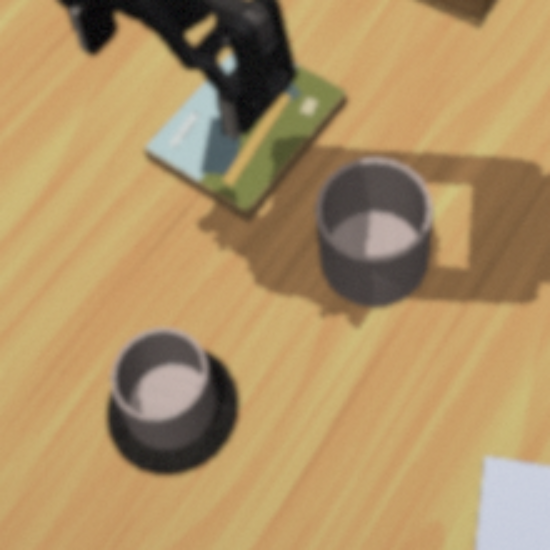

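The side crop shows the small pot standing inside its mat (pot around (165,390) and mat around (172,408) in the crop). The painting has not moved: (527,189) now, (526,188) before. Next I go to the middle of the near long rail of the oblong frame.

```bash
python3 -m inch '[[1,[-5.67,1.72,0],[0.003,-0.001,0.006]],[1,[-5.67,1.72,0],[0,0,0]],[1,[-5.67,1.72,0],[0,0,0]],[1,[-5.67,1.72,0],[0,0,0]],[1,[-5.67,1.72,0],[0,0,0]],[1,[-5.67,1.72,0],[0,0,0]],[1,[-5.67,1.72,0],[0,0,0]],[1,[-5.67,1.72,0],[0,0,0]],[1,[-5.67,1.72,0],[0,0,0]],[1,[-5.67,1.72,0],[0,0,0]],[1,[0,0,4],[0,0,0]],[1,[0,0,5],[0,0,0]],[1,[0,0,5],[0,0,0]],[1,[0,0,4],[0,0,0]],[1,[0,0,0],[0,0,0]],[1,[0,0,0],[0,0,0]]]'
python3 - <<'E'
from h import *
c,im=snap("wrist","w5"); print(np.round(proj(c,[[.649-.0545,-.238+.0019,.018],[.649-.067-.0025,-.238+.082,.018],[.649+.067,-.238+.082,.018]])))
need([.5945,-.236,.003],88.0)
E
```

```text
t: 11.85
tcp_pos: [0.5937, -0.2362, 0.1191]
ee_rot: [0.718, 0.696, -0.0, 0.001]
force: [-0.1, -0.8, 0.9]
gripper_width: 0.0853
finger_force: 0.0
[[330. 240.]
 [305. 129.]
 [504. 123.]]
t11.90 tcp [ 594.  -236.5  119.8] yaw 88.13 F [ 0.4 -0.9  0.5] w 85.2 ff 0 
 shift cm [9.000e-02 1.000e-02 1.168e+01] turn [0.0029 0.0031 0.0023]
```

View pics/w5.png

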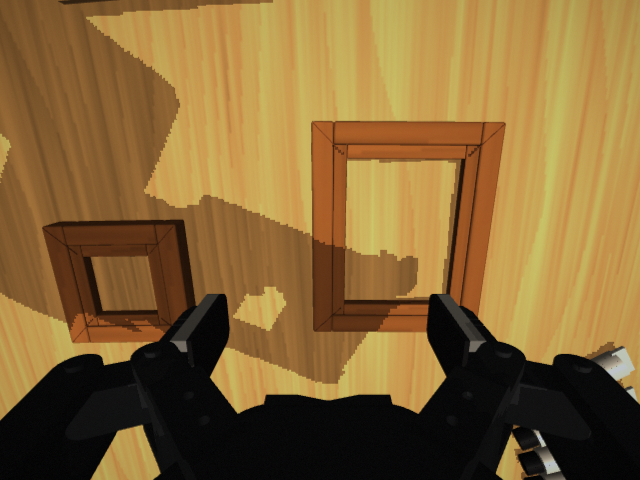

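The wrist view shows the oblong frame with its top corners at (312,122) and (505,122), within 2-3 mm of prediction, and the near rail lies between the fingers. I'll descend and grip.

```bash
python3 -m inch '[[1,[0,0.2,2],[0.002,0.002,0.002]],[1,[0,0,3],[0,0,0]],[1,[0,0,3],[0,0,0]],[1,[0,0,2],[0,0,0]],[1,[0,0,1.2],[0,0,0]],[1,[0,0,0.4],[0,0,0]],[1,[0,0,0],[0,0,0]],[0,[0,0,0],[0,0,0]],[-1,[0,0,0],[0,0,0]],[-1,[0,0,0],[0,0,0]],[-1,[0,0,0],[0,0,0]],[-1,[0,0,0],[0,0,0]],[-1,[0,0,0],[0,0,0]],[-1,[0,0,0],[0,0,0]],[-1,[0,0,0],[0,0,0]]]' 40
python3 -c "
from h import *
need([.5945,-.236,.003],88.0)"
```

```text
t: 13.78
tcp_pos: [0.5941, -0.2361, 0.0021]
ee_rot: [0.719, 0.695, -0.001, -0.001]
force: [-0.3, 0.3, 5.0]
gripper_width: 0.0244
finger_force: 40.5
t13.78 tcp [ 594.1 -236.1    2.1] yaw 88.00 F [-0.3  0.3  5. ] w 24.4 ff 41 
 shift cm [ 0.01  0.04 -0.09] turn [-0.0024 -0.0006 -0.0001]
```

```bash
python3 -m inch '[[-1,[0,0,0],[0,0,0]],[-1,[0,0,0],[0,0,0]],[-1,[0,0,-0.3],[0,0,0]],[-1,[0,0,-0.7],[0,0,0]],[-1,[0,0,-1.5],[0,0,0]],[-1,[0,0,-2.5],[0,0,0]],[-1,[0,0,-3],[0,0,0]],[-1,[0,0,-3],[0,0,0]],[-1,[0,0,-3],[0,0,0]],[-1,[0,0,-3],[0,0,0]],[-1,[0,0,-3],[0,0,0]],[-1,[0,0,-2],[0,0,0]],[-1,[0,0,0],[0,0,0]],[-1,[0,0,0],[0,0,0]]]' 100
cat > fr.py <<'E'
from h import *
def frame(tag):
    "frame in hand: brown mask in wrist view, corners at tool-frame height"
    c,im=snap("wrist",tag); s=bot.state()
    h=cv2.cvtColor(im,cv2.COLOR_BGR2HSV).astype(int)
    m=((h[...,0]<15)&(h[...,1]>120)&(h[...,2]>50)).astype(np.uint8)*255
    m=cv2.morphologyEx(m,cv2.MORPH_OPEN,np.ones((3,3)))
    cs,hh=cv2.findContours(m,cv2.RETR_CCOMP,cv2.CHAIN_APPROX_NONE)
    for q in sorted(cs,key=cv2.contourArea)[-4:]:
        a=cv2.approxPolyDP(q,6,True)[:,0]; print(cv2.contourArea(q),a.tolist())
    return c,im,s
E
python3 - <<'E'
from fr import *
c,im,s=frame("w6")
need([.4715,.190,.22],88.4)
A=R.from_quat(s["ee_rot"])
z0=-.002  # frame underside relative tcp, up
pts=[[x,54.5/1000+y,-(z0+.018)] for x in(-.082,.082) for y in(-.067,.067)]
print(np.round(proj(c,s["tcp_pos"]+A.apply(np.array(pts)))))
pts=[[x,54.5/1000+y,-(z0+.018)] for x in(-.057,.057) for y in(-.042,.042)]
print(np.round(proj(c,s["tcp_pos"]+A.apply(np.array(pts)))))
E
```

```text
t: 15.52
tcp_pos: [0.5938, -0.2357, 0.221]
ee_rot: [0.719, 0.695, -0.001, -0.002]
force: [0.3, 0.3, -2.2]
gripper_width: 0.0222
finger_force: 98.1
246.0 [[432, 417], [471, 453]]
2084.5 [[151, 226], [198, 225], [204, 268], [159, 270]]
7960.0 [[217, 201], [124, 204], [141, 290], [228, 289]]
50260.5 [[295, 105], [301, 394], [354, 394], [362, 174], [583, 173], [541, 382], [590, 410], [639, 225], [639, 105]]
t15.57 tcp [ 593.6 -235.6  220.5] yaw 87.99 F [ 0.5 -0.2 -1.3] w 22.8 ff 98 
 shift cm [ 42.11 -13.69   0.22] turn [-0.0052 -0.0023 -0.0071]
[[304. 470.]
 [578. 469.]
 [296. 112.]
 [675. 113.]]
[[357. 428.]
 [536. 428.]
 [364. 184.]
 [589. 184.]]
```

Frame in hand: the corner pixels agree with a level frame, about 1-3 mm off along the rail. Now I carry it over the bottles at 0.22 m, then measure it with the fixed cameras.

```bash
python3 -m inch '[[-1,[2,-0.6,0],[-0.005,-0.002,-0.007]],[-1,[3.5,-1.14,0],[0,0,0]],[-1,[3.5,-1.14,0],[0,0,0]],[-1,[3.5,-1.14,0],[0,0,0]],[-1,[3.5,-1.14,0],[0,0,0]],[-1,[3.5,-1.14,0],[0,0,0]],[-1,[3.5,-1.14,0],[0,0,0]],[-1,[3.5,-1.14,0],[0,0,0]],[-1,[3.5,-1.14,0],[0,0,0]],[-1,[3.5,-1.14,0],[0,0,0]],[-1,[3.5,-1.14,0],[0,0,0]],[-1,[3.5,-1.14,0],[0,0,0]],[-1,[1.6,-0.56,0],[0,0,0]],[-1,[0,0,0],[0,0,0]],[-1,[0,0,0],[0,0,0]]]'
cat > ms.py <<'E'
from h import *
def ms(tag,bx,names=("scene",)):
    for n in names:
        c,im=snap(n,tag+n); s=bot.state(); A=R.from_quat(s["ee_rot"])
        P=np.array([[x,.0545+y,-.016] for x,y in[(-.057,-.042),(-.057,.042),(.057,.042),(.057,-.042),(-.082,-.067),(-.082,.067),(.082,.067),(.082,-.067)]])
        pr=proj(c,s["tcp_pos"]+A.apply(P)); print(n,"pred in/out",np.round(pr).tolist())
        h=cv2.cvtColor(im,cv2.COLOR_BGR2HSV).astype(int)
        m=((h[...,0]<14)&(h[...,1]>130)&(h[...,2]>30)).astype(np.uint8)*255
        lo=np.maximum(pr.min(0)-12,0).astype(int);hi=(pr.max(0)+12).astype(int); k=np.zeros_like(m);k[lo[1]:hi[1],lo[0]:hi[0]]=255;m&=k
        m=cv2.morphologyEx(m,cv2.MORPH_CLOSE,np.ones((3,3)))
        cs,_=cv2.findContours(m,cv2.RETR_CCOMP,cv2.CHAIN_APPROX_NONE)
        for q in sorted(cs,key=cv2.contourArea)[-3:]: print(cv2.contourArea(q),cv2.approxPolyDP(q,3,True)[:,0].tolist())
        o=im.copy()
        for p in pr: cv2.circle(o,tuple(int(v) for v in np.round(p)),2,(0,255,0),-1)
        cv2.imwrite(f"pics/{tag}{n}_o.png",o)
E
python3 - <<'E'
from ms import *
ms("m7",None,("scene","side"))
need([.4715,.190,.22],88.4)
a=cv2.imread("pics/m7scene_o.png")[120:340,260:510];b=cv2.imread("pics/m7side_o.png")[130:350,150:400]
cv2.imwrite("pics/c7.png",cv2.resize(np.hstack([a,b]),None,fx=1.6,fy=1.6))
E
```

```text
t: 17.45
tcp_pos: [0.4697, 0.1879, 0.2209]
ee_rot: [0.717, 0.697, 0.0, 0.001]
force: [0.0, -0.6, -2.2]
gripper_width: 0.0227
finger_force: 98.2
scene pred in/out [[362.0, 188.0], [347.0, 221.0], [407.0, 240.0], [419.0, 205.0], [353.0, 175.0], [329.0, 227.0], [417.0, 255.0], [435.0, 199.0]]
0.0 [[416, 259]]
2669.0 [[354, 177], [331, 230], [352, 240], [360, 238], [368, 245], [417, 255], [435, 201], [398, 190], [398, 200], [418, 205], [419, 210], [408, 241], [348, 223], [361, 191], [380, 194], [379, 184]]
side pred in/out [[310.0, 190.0], [269.0, 170.0], [224.0, 213.0], [267.0, 236.0], [331.0, 187.0], [266.0, 156.0], [202.0, 217.0], [270.0, 255.0]]
4.5 [[322, 186], [327, 190]]
26.5 [[313, 193], [314, 205]]
2383.5 [[253, 171], [204, 219], [269, 259], [296, 230], [297, 209], [293, 208], [267, 239], [227, 218], [227, 212], [259, 182]]
t17.55 tcp [470.  187.6 220.9] yaw 88.31 F [ 0.2 -0.9 -1.3] w 22.5 ff 98 
 shift cm [0.25 0.15 0.09] turn [ 0.0021  0.0013 -0.0015]
```

View pics/c7.png

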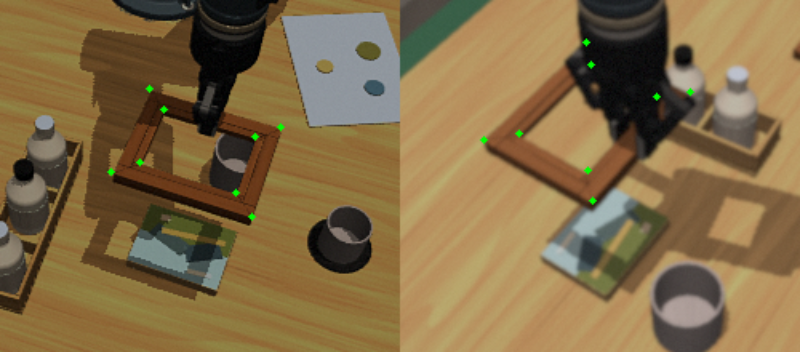

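The picture shows the frame held level over the painting area, with the frame corners about 2 px below prediction in both views, so the frame sits slightly lower than assumed. I'll quantify that by triangulating the matching corners.

```bash
python3 - <<'E'
from h import *
s=bot.state(); A=R.from_quat(s["ee_rot"]); t=s["tcp_pos"]
def P(cal):
    M=R.from_quat(cal["orientation"]).inv().as_matrix(); return np.array(cal["mtx"])@np.c_[M,-M@np.array(cal["position"])]
cs,cd=bot.calibration("scene"),bot.calibration("side")
def corners(n,pr):
    im=cv2.cvtColor(cv2.imread(f"pics/m7{n}.png"),cv2.COLOR_BGR2HSV).astype(int)
    m=((im[...,0]<14)&(im[...,1]>130)&(im[...,2]>30)).astype(np.float32)
    m=cv2.GaussianBlur(m,(0,0),1)
    return cv2.cornerSubPix((m*255).astype(np.uint8),np.array(pr,np.float32)[:,None],(4,4),(-1,-1),(3,30,.01))[:,0]
L=[(.057,.042),(.057,-.042)]
a=corners("scene",[(408,241),(419,205)]); b=corners("side",[(225,216),(267,239)])
X=cv2.triangulatePoints(P(cs),P(cd),a.T.astype(float),b.T.astype(float)); X=(X[:3]/X[3]).T
T=A.inv().apply(X-t)*1000; print("tri (tool mm)",np.round(T,1),"expected",[(57,12.5),(57,96.5)],a,b)
# scene-only offset vs bias: cast rays of scene inner corners at several heights
pts=corners("scene",[(361,190),(348,223),(408,241),(419,205)]); E=np.array([(-57,12.5),(-57,96.5),(57,96.5),(57,12.5)])
for dz in(.016,.013,.010):
    Q=A.inv().apply(ray(cs,pts,t[2]+dz)-t)*1000; print(dz,np.round(Q[:,:2]-E,1).tolist(),np.round((Q[:,:2]-E).mean(0),1))
# mind: mat/pot control with both cameras for bias between them
E
```

```text
Traceback (most recent call last):
cv2.error: OpenCV(4.12.0) :-1: error: (-5:Bad argument) in function 'cornerSubPix'
> Overload resolution failed:
>  - Layout of the output array corners is incompatible with cv::Mat
>  - Expected Ptr<cv::UMat> for argument 'corners'
```

```bash
cat > tri.py <<'E'
from h import *
s=bot.state(); A=R.from_quat(s["ee_rot"]); t=s["tcp_pos"]
def P(cal):
    M=R.from_quat(cal["orientation"]).inv().as_matrix(); return np.array(cal["mtx"])@np.c_[M,-M@np.array(cal["position"])]
cs,cd=bot.calibration("scene"),bot.calibration("side")
def corners(n,pr,tag="m7"):
    im=cv2.cvtColor(cv2.imread(f"pics/{tag}{n}.png"),cv2.COLOR_BGR2HSV).astype(int)
    m=((im[...,0]<14)&(im[...,1]>130)&(im[...,2]>30)).astype(np.float32)
    g=(cv2.GaussianBlur(m,(0,0),1)*255).astype(np.uint8)
    return cv2.cornerSubPix(g,np.array(pr,np.float32).reshape(-1,1,2).copy(),(4,4),(-1,-1),(3,30,.01)).reshape(-1,2)
E
python3 - <<'E'
from tri import *
a=corners("scene",[(408,241),(419,205)]); b=corners("side",[(225,216),(267,239)])
X=cv2.triangulatePoints(P(cs),P(cd),a.T.astype(float),b.T.astype(float)); X=(X[:3]/X[3]).T
print("tri tool mm",np.round(A.inv().apply(X-t)*1000,1),"expected (57,96.5,-16),(57,12.5,-16)",a.round(1).tolist(),b.round(1).tolist())
pts=corners("scene",[(361,190),(348,223),(408,241),(419,205)]); E=np.array([(-57,12.5),(-57,96.5),(57,96.5),(57,12.5)])
for dz in(.016,.013,.010):
    Q=A.inv().apply(ray(cs,pts,t[2]+dz)-t)*1000; print(dz,np.round(Q[:,:2]-E,1).tolist(),np.round((Q[:,:2]-E).mean(0),1))
E
```

```text
tri tool mm [[ 58.5  94.6 -11.9]
 [ 58.3  12.1 -12.3]] expected (57,96.5,-16),(57,12.5,-16) [[407.8999938964844, 240.8000030517578], [419.20001220703125, 206.1999969482422]] [[225.60000610351562, 215.60000610351562], [266.3999938964844, 238.8000030517578]]
0.016 [[1.9, 2.4], [2.8, 3.0], [2.6, 1.4], [1.1, 2.4]] [2.1 2.3]
0.013 [[1.3, -0.1], [2.2, 0.9], [2.5, -0.7], [1.0, -0.1]] [1.7 0. ]
0.01 [[0.7, -2.5], [1.6, -1.2], [2.4, -2.8], [0.8, -2.5]] [ 1.4 -2.2]
```

```bash
python3 -m inch '[[-1,[0.1,0.15,0],[0.002,0.001,0.006]],[-1,[0,0,1.5],[0,0,0]],[-1,[0,0,2.5],[0,0,0]],[-1,[0,0,2.5],[0,0,0]],[-1,[0,0,2.5],[0,0,0]],[-1,[0,0,2.5],[0,0,0]],[-1,[0,0,2],[0,0,0]],[-1,[0,0,1.5],[0,0,0]],[-1,[0,0,1],[0,0,0]],[-1,[0,0,0.6],[0,0,0]],[-1,[0,0,0],[0,0,0]],[-1,[0,0,0],[0,0,0]]]'
python3 - <<'E'
from ms import *
ms("m8",None,("scene","side"))
need([.4715,.1885,.038],87.9)
E
```

```text
t: 19.05
tcp_pos: [0.4714, 0.1896, 0.0555]
ee_rot: [0.719, 0.695, 0.0, 0.0]
force: [0.2, 0.7, -1.5]
gripper_width: 0.0222
finger_force: 98.2
scene pred in/out [[357.0, 237.0], [344.0, 268.0], [396.0, 285.0], [407.0, 253.0], [350.0, 225.0], [329.0, 274.0], [404.0, 299.0], [421.0, 248.0]]
0.0 [[353, 290]]
0.0 [[354, 288]]
2058.0 [[350, 227], [330, 278], [351, 281], [367, 291], [397, 297], [399, 302], [404, 300], [421, 249], [390, 239], [387, 247], [407, 256], [398, 284], [392, 286], [345, 269], [356, 241], [363, 239], [371, 244], [376, 236]]
side pred in/out [[312.0, 251.0], [276.0, 231.0], [238.0, 272.0], [275.0, 294.0], [330.0, 248.0], [274.0, 218.0], [219.0, 275.0], [278.0, 311.0]]
7.0 [[315, 261], [314, 265]]
71.0 [[317, 244], [324, 257], [328, 250]]
1837.0 [[271, 224], [221, 277], [276, 315], [299, 290], [300, 270], [293, 272], [276, 295], [239, 275], [266, 243], [264, 235]]
t19.15 tcp [471.4 189.6  55.5] yaw 88.05 F [ 0.6  0.1 -1.4] w 22.4 ff 98 
 shift cm [-0.11  0.01  1.75] turn [ 0.0011 -0.0002  0.0027]
```

```bash
python3 -m inch '[[-1,[-0.1,0,0.5],[0.001,0,0.003]],[-1,[0,0,0.5],[0,0,0]],[-1,[0,0,0.5],[0,0,0]],[-1,[0,0,0.35],[0,0,0]],[-1,[0,0,0],[0,0,0]],[-1,[0,0,0],[0,0,0]]]'
python3 - <<'E'
from ms import *
ms("m9",None,("scene","side"))
need([.4715,.1885,.037],87.9)
E
cat > last.py <<'E'
from tri import *
import sys
E
```

```text
t: 19.9
tcp_pos: [0.4711, 0.1885, 0.0365]
ee_rot: [0.72, 0.694, -0.0, -0.0]
force: [0.1, -0.2, -1.3]
gripper_width: 0.0228
finger_force: 98.3
scene pred in/out [[356.0, 241.0], [343.0, 272.0], [394.0, 289.0], [405.0, 257.0], [349.0, 230.0], [328.0, 278.0], [402.0, 303.0], [419.0, 252.0]]
0.0 [[329, 281]]
0.0 [[372, 251]]
2031.5 [[350, 231], [330, 279], [398, 306], [419, 254], [388, 244], [385, 252], [403, 257], [405, 262], [396, 289], [384, 288], [344, 273], [354, 245], [370, 247], [375, 241]]
side pred in/out [[313.0, 256.0], [278.0, 237.0], [241.0, 277.0], [276.0, 299.0], [331.0, 253.0], [276.0, 223.0], [221.0, 280.0], [279.0, 316.0]]
7.0 [[314, 267], [315, 271]]
84.0 [[318, 249], [325, 263], [328, 255]]
1767.5 [[272, 230], [223, 282], [279, 319], [302, 292], [301, 276], [295, 276], [277, 301], [242, 279], [267, 251], [265, 242]]
t20.00 tcp [471.1 188.5  36.6] yaw 87.88 F [ 0.2 -0.3 -0.9] w 22.1 ff 98 
 shift cm [-0.    0.04 -0.04] turn [-0.0007 -0.0001 -0.0003]
```

```bash
python3 - <<'E'
from tri import *
a=corners("scene",[(396,288),(405,258)],"m9"); b=corners("side",[(242,278),(277,300)],"m9")
tr=lambda a,b:(lambda X:(X[:3]/X[3]).T*1000)(cv2.triangulatePoints(P(cs),P(cd),a.T.astype(float),b.T.astype(float)))
print("held inner corners",tr(a,b).round(1).tolist())
# control: painting corner / lying frame inner corners (z should be 18)
f0=lambda n,p:corners(n,p,n+"0"+"/../") if 0 else None
import shutil
shutil.copy("pics/scene0.png","pics/z0scene.png");shutil.copy("pics/side0.png","pics/z0side.png")
W=np.array([[.649+x,-.237+y,.018] for x,y in[(-.042,-.057),(.042,-.057),(.042,.057),(-.042,.057)]])
a0=corners("scene",proj(cs,W),"z0");b0=corners("side",proj(cd,W),"z0")
print("control",tr(a0,b0).round(1).tolist())
pts=corners("scene",[(355,243),(344,272),(396,288),(405,258)],"m9")
for z in(.0495,.0525): q=ray(cs,pts,z)[:,:2]*1000; r=cv2.minAreaRect(q.astype(np.float32)); print(z,q.mean(0).round(1),[np.round(v,1) for v in r])
E
```

```text
held inner corners [[569.1, 241.7, 48.0], [485.6, 246.0, 46.6]]
control [[606.1, -289.9, 19.8], [687.2, -295.8, 11.0], [692.2, -184.0, 13.2], [609.1, -179.8, 11.8]]
0.0495 [527.2 187.2] [array([527.6, 187.1]), array([115.6,  83.4]), np.float64(88.4)]
0.0525 [529.  187.5] [array([529.4, 187.3]), array([115.2,  83.2]), np.float64(88.4)]
```

The held frame's inner corners put its centre at about (527, 187) against the painting's (526, 188). The yaw is 88.4° against 88.5°, and the underside is about 15 mm above the painting. I'm handing in.

```bash
python3 -c "
from rig import bot
print(bot.job_done())"
```

```text
the job is handed in; nothing more can be done
None
```

I slid the pot onto its mat and carried the oblong frame over the bottles. By my camera estimates it is now held level about 15 mm above the wet painting, centred to about 1.5 mm and lined up to about 0.1°. I handed the job in at about 20 s; no verdict came back.

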